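# Turn the row of lens barrels round into the fitting tray

### The arm

A 6-joint arm with a two-finger parallel gripper is mounted at the origin on the work surface. World frame = base frame: x ahead of the robot, y to its left, z up, the work surface at z = 0. Lengths are in m, angles in rad, forces in N, time in s.
With the tool pointing down it reaches from about 0.25 to 0.775 m from the base axis. Payload 4 kg.
Tool frame: the origin (TCP) lies at the centre of the arm's flange, where the gripper is bolted on; the fingertips stand 199 mm ahead of it and the grasp point (between the pads) lies 180 mm ahead of it; z points along the fingers, y is the line along which they close (so a half turn about z gives the same grasp; the last joint's range is limited). The gripper opens to 94 mm and grips with 3 to 60 N. Pads are 16 mm wide; open, the fingers measure 119 mm over their backs; the gripper's body (75 mm by 177 mm) begins 78 mm behind the grasp point.
Start: joints at [-1.28, 0.087, 1.371, -0, 1.684, -0.103], TCP at [0.211, -0.508, 0.405] pointing down, gripper open.
Joint ranges: [-3.1, 3.1], [-0.76, 2.03], [0.27, 2.55], [-1.08, 4.22], [0.17, 2.65], [-2.57, 2.57]. Speed limits (rad/s): [2.79, 2.79, 3.14, 3.14, 3.14, 3.14].

### API

Orientations are given as [roll, pitch, yaw] about the fixed x, y, z axes, in that order (R = Rz(yaw) Ry(pitch) Rx(roll)).
In Python, from bench import robot, eyes, models gives the robot as it stands.
- The arm moves only by the tool step_arm, never from a script. Its argument "commands" is a list that holds one entry, the list of rows, each a list of 7 numbers: the shift along the tool's x, y, z in mm, then the turn, a rotation vector about the tool's x, y, z in rad, then the finger opening in mm, from 0 to 94. In form: [[[tx, ty, tz, wx, wy, wz, gripper], ...]]. A call has 1 to 20 rows; each row shifts and turns the commanded pose from where the row before left it, along the tool's axes as they then stand; what a row does not reach is not made up. A row lasts 1/8 s, in which the tool goes at most 62.5 mm and 10.7 degrees, less where a joint would pass 70% of its speed; a pose out of reach is approached as far as the arm can. A call is refused whole if a number of a shift passes 62.5 or a number of a turn 0.188, either way. A call with a gripper value outside its range is refused whole. The fingers move at their own pace and stop on an object; the grip force is fixed at half the most. Time passes only in rows, so rows that do not move let the fingers close. It gives the time, the measured TCP pose, the force, the opening and the grip force at its end, in the units of the state.
- robot.get_obs(): the state, without advancing time (a new reading comes with each control period).
- eyes.snapshot(name): name is "scene" or "top" or "wrist"; returns a dict with "color" (384x512x3 uint8, red, green, blue), "camera_matrix" (3x3 intrinsics, pixels), "eye" and "rotation" of the camera in the world; the wrist camera has in their place "tool_from_camera" (4x4, takes a point from camera to tool coordinates, whose origin is the TCP and whose axes are the flange's). Camera axes: x right, y up, looking along -z (the intrinsics and any distortion apply to the point x, -y, -z); pixel columns grow to the right and rows downward; lengths in m; the calibration is good to about 2 mm. A picture is of the moment at which its call begins: read the wrist's pose just before it. There is no depth.
- robot.close_job(): hands the job in; it is judged then, once.
Trained networks look in a picture, given as the dict that the camera call returned (one of the last four; its "shot" number tells which), for a name from the list of things; names that differ only in an ending like _2 or _b are one class to them, and where a whole thing is asked for, a point or a joint stands for the part that bears it (a point fixed in the world has none). Each returns a list of dicts, best first, with "confidence" (0 to 1); they miss things now and then, are a little off and sometimes report something else, mostly with a low value. They report only what shows in the picture. A call takes as long as a camera call.
- models.masks_of(picture, query): "mask" (384x512 bool, what is visible of it) and "xy" ([column, row] in pixels, amid what is visible of it).
- models.tip_of(picture, query): "xy" ([column, row] in pixels: a listed point, or the origin of a listed thing).
The state is a dict: "time": time; "joint_positions": joint angles; "qvel": joint speeds; "joint_torque": joint torques, N m; "tool_pos": TCP position; "ee_rot": TCP orientation; "wrist_force": force on the tool from outside, world axes, zero at the start; "wrist_torque": the same for the moment, N m; "width": finger opening in m; "finger_force": force on a finger pad.
Only numpy, scipy, OpenCV 4.12 (cv2) and the standard library are available. Lean on these libraries where they do the work, as an engineer would, in place of code of your own. Each camera call takes 0.05 s, during which the arm holds its last target. There are 200 camera calls.

### The job

Move the four lens barrels from the walnut rack into the four cells of the black tray in reverse order, counted from each one's brass knob: the barrel that stood next to the rack's knob goes into the cell farthest from the tray's knob, and so on, so that the one farthest from the rack's knob ends next to the tray's knob. Set each barrel down gently, standing flat on the floor of its cell near the middle, never tipping one over, and let go.

Things in the scene. Friction and masses are not known exactly. Their poses are not given: they have to be found in the camera images.
- rack: Walnut drying rack, fixed: a board 262 x 60 x 14 mm carrying a row of four round coloured seats along its x axis. Origin on the underside below the middle of the row, z up. The seat centres lie at x = -87, -29, +29, +87 mm, y = 0. Its brass ball knob (22 mm ball, top 47 mm above the table) stands at the -x end, x = -131 mm.
- tray: Black fitting tray, fixed, turned any way round: four square cells in a row along its x axis, each 54 x 54 mm inside, cream floor 4 mm above the table; walls 4 mm thick, tops 12 mm above the table. Origin on the underside below the middle of the row, z up. Cell centres at x = -87, -29, +29, +87 mm, y = 0. Brass ball knob (22 mm ball, top 37 mm above the table) at its -x end, x = -131 mm.
- seat_red: Red round seat, 50 mm across and 4 mm thick, fixed on top of the walnut rack (its top 18 mm above the table). The red lens barrel stands on it at the start; it stays on the rack and shows where that barrel came from. Origin at the centre of its underside. Which of the four seats on the rack is red differs from start to start.
- seat_blue: Blue round seat, 50 mm across and 4 mm thick, fixed on top of the walnut rack (its top 18 mm above the table). The blue lens barrel stands on it at the start; it stays on the rack and shows where that barrel came from. Origin at the centre of its underside. Which of the four seats on the rack is blue differs from start to start.
- seat_white: White round seat, 50 mm across and 4 mm thick, fixed on top of the walnut rack (its top 18 mm above the table). The white lens barrel stands on it at the start; it stays on the rack and shows where that barrel came from. Origin at the centre of its underside. Which of the four seats on the rack is white differs from start to start.
- seat_green: Green round seat, 50 mm across and 4 mm thick, fixed on top of the walnut rack (its top 18 mm above the table). The green lens barrel stands on it at the start; it stays on the rack and shows where that barrel came from. Origin at the centre of its underside. Which of the four seats on the rack is green differs from start to start.
- barrel_red: Red eyepiece lens barrel, loose: an upright round cylinder 58 mm tall and 34 mm across, with a 38 mm wide foot flange (lowest 6 mm), a brass band just above the foot and a pale glass lens in its top; about 90 g. Origin at the centre of its underside, z along the barrel, up.
- barrel_blue: Blue eyepiece lens barrel, loose: an upright round cylinder 58 mm tall and 34 mm across, with a 38 mm wide foot flange (lowest 6 mm), a brass band just above the foot and a pale glass lens in its top; about 90 g. Origin at the centre of its underside, z along the barrel, up.
- barrel_white: White eyepiece lens barrel, loose: an upright round cylinder 58 mm tall and 34 mm across, with a 38 mm wide foot flange (lowest 6 mm), a brass band just above the foot and a pale glass lens in its top; about 90 g. Origin at the centre of its underside, z along the barrel, up.
- barrel_green: Green eyepiece lens barrel, loose: an upright round cylinder 58 mm tall and 34 mm across, with a 38 mm wide foot flange (lowest 6 mm), a brass band just above the foot and a pale glass lens in its top; about 90 g. Origin at the centre of its underside, z along the barrel, up.

How it is judged:
At the end, for the whole second after the job is handed in: Each barrel stands in its mirrored cell (seat at x on the rack, barrel at -x on the tray), within 10 mm of the cell's centre along each tray axis, its underside within 4 mm of the cell floor's height, tilted less than 0.1 rad, released and at rest (under 0.02 m/s) (((x of seat_red in the frame of rack between -0.102 and -0.072 m and x of barrel_red in the frame of tray between 0.077 and 0.097 m) or (x of seat_red in the frame of rack between -0.044 and -0.014 m and x of barrel_red in the frame of tray between 0.019 and 0.039 m) or (x of seat_red in the frame of rack between 0.014 and 0.044 m and x of barrel_red in the frame of tray between -0.039 and -0.019 m) or (x of seat_red in the frame of rack between 0.072 and 0.102 m and x of barrel_red in the frame of tray between -0.097 and -0.077 m)) and y of barrel_red in the frame of tray between -0.01 and 0.01 m and z of barrel_red in the frame of tray between 0 and 0.008 m and angle between each of barrel_red, barrel_blue, barrel_white, barrel_green's own z axis and vertical below 0.1 rad and linear speed of each of barrel_red, barrel_blue, barrel_white, barrel_green below 0.02 m/s and contact force between each of barrel_red, barrel_blue, barrel_white, barrel_green and the fingers below 0.1 N and ((x of seat_blue in the frame of rack between -0.102 and -0.072 m and x of barrel_blue in the frame of tray between 0.077 and 0.097 m) or (x of seat_blue in the frame of rack between -0.044 and -0.014 m and x of barrel_blue in the frame of tray between 0.019 and 0.039 m) or (x of seat_blue in the frame of rack between 0.014 and 0.044 m and x of barrel_blue in the frame of tray between -0.039 and -0.019 m) or (x of seat_blue in the frame of rack between 0.072 and 0.102 m and x of barrel_blue in the frame of tray between -0.097 and -0.077 m)) and y of barrel_blue in the frame of tray between -0.01 and 0.01 m and z of barrel_blue in the frame of tray between 0 and 0.008 m and ((x of seat_white in the frame of rack between -0.102 and -0.072 m and x of barrel_white in the frame of tray between 0.077 and 0.097 m) or (x of seat_white in the frame of rack between -0.044 and -0.014 m and x of barrel_white in the frame of tray between 0.019 and 0.039 m) or (x of seat_white in the frame of rack between 0.014 and 0.044 m and x of barrel_white in the frame of tray between -0.039 and -0.019 m) or (x of seat_white in the frame of rack between 0.072 and 0.102 m and x of barrel_white in the frame of tray between -0.097 and -0.077 m)) and y of barrel_white in the frame of tray between -0.01 and 0.01 m and z of barrel_white in the frame of tray between 0 and 0.008 m and ((x of seat_green in the frame of rack between -0.102 and -0.072 m and x of barrel_green in the frame of tray between 0.077 and 0.097 m) or (x of seat_green in the frame of rack between -0.044 and -0.014 m and x of barrel_green in the frame of tray between 0.019 and 0.039 m) or (x of seat_green in the frame of rack between 0.014 and 0.044 m and x of barrel_green in the frame of tray between -0.039 and -0.019 m) or (x of seat_green in the frame of rack between 0.072 and 0.102 m and x of barrel_green in the frame of tray between -0.097 and -0.077 m)) and y of barrel_green in the frame of tray between -0.01 and 0.01 m and z of barrel_green in the frame of tray between 0 and 0.008 m); the robot touches nothing.
It fails at once if a lens barrel is tipped over (more than 0.7 rad) (angle between any of barrel_red, barrel_blue, barrel_white, barrel_green's own z axis and vertical above 0.7 rad).
It fails at once if a lens barrel is pressed or knocked hard on the tray (more than 40 N) (contact force between any of barrel_red, barrel_blue, barrel_white, barrel_green and tray above 40 N).
It fails at once if a lens barrel is dropped (falls free of the fingers faster than 0.45 m/s, a drop of over 10 mm) ((linear speed of barrel_red above 0.45 m/s and contact force between barrel_red and the fingers below 0.05 N) or (linear speed of barrel_blue above 0.45 m/s and contact force between barrel_blue and the fingers below 0.05 N) or (linear speed of barrel_white above 0.45 m/s and contact force between barrel_white and the fingers below 0.05 N) or (linear speed of barrel_green above 0.45 m/s and contact force between barrel_green and the fingers below 0.05 N)).
It also fails if it takes over 112 s, if anything falls off the work surface, if the arm or the gripper's body presses on something with over 40 N, if the wrist force passes 120 N, or if a joint passes its speed limit or range.

## Working session

There is one attempt and no reset: what is moved stays moved. The work goes in short steps, Python scripts to look and compute and a tool call to move; the robot and the scene stay as the last step left them, time stands still between calls to the robot, and variables do not carry over. Pictures are saved under pics/ and viewed, at most 14 in all, crops included, and the job is handed in when it is done.

Besides the shell and the picture viewer there is one more tool, called after "Emit:" as name(argument=value, ...), one argument or row to a line, values as JSON. step_arm: Moves the arm, as the interface text tells. Its arguments: {"type":"object","properties":{"commands":{"type":"array"}},"required":["commands"]}

```bash
mkdir -p pics
cat > h.py <<'E'
import numpy as np, cv2
from bench import robot, eyes, models
def ray(p,uv):
    K=np.array(p["camera_matrix"]); x=np.linalg.solve(K,[uv[0],uv[1],1.0])
    return np.array(p["rotation"])@np.array([x[0],-x[1],-x[2]])
def at(p,uv,z):
    d=ray(p,uv); e=np.array(p["eye"]); return e+d*(z-e[2])/d[2]
def save(p,n): cv2.imwrite(f"pics/{n}.png",p["color"][:,:,::-1])
E
python3 - <<'E'
from h import *
o=robot.get_obs(); print({k:np.round(v,3) for k,v in o.items()})
t=eyes.snapshot("top"); s=eyes.snapshot("scene")
print([k for k in t], t["camera_matrix"],t["eye"],t["rotation"])
save(t,"top0"); save(s,"scene0")
for n in ["rack","tray"]+[a+"_"+c for a in("seat","barrel") for c in("red","blue","white","green")]:
    z={"r":0,"t":0,"s":.014,"b":.018}[n[0]]
    for nm,p in(("top",t),("scene",s)):
        for m in models.tip_of(p,n)[:2]: print(n,nm,np.round(m["xy"],1),round(m["confidence"],2),np.round(at(p,m["xy"],z),4))
E
```

```text
{'time': np.float64(0.0), 'joint_positions': array([-1.28 ,  0.088,  1.372, -0.   ,  1.684, -0.103]), 'qvel': array([ 0.   ,  0.   ,  0.001,  0.001, -0.   , -0.   ]), 'joint_torque': array([-2.0000e-03, -3.4018e+01, -3.0243e+01,  7.1000e-02,  3.3000e-02,
       -0.0000e+00]), 'tool_pos': array([ 0.211, -0.508,  0.404]), 'ee_rot': array([-3.139, -0.   ,  0.394]), 'wrist_force': array([ 0.354, -0.102,  0.132]), 'wrist_torque': array([-0.002, -0.059, -0.   ]), 'finger_force': np.float64(0.0), 'width': np.float64(0.094)}
['color', 'camera_matrix', 'eye', 'rotation', 'shot'] [[378.1396217    0.         256.1763478 ]
 [  0.         378.1396217  195.83941023]
 [  0.           0.           1.        ]] [ 0.46086377 -0.03764312  0.91436192] [ 0.10057503 -0.00167286 -1.57963558]Traceback (most recent call last):
  File "<stdin>", line 9, in <module>
  File "h.py", line 7, in at
    d=ray(p,uv); e=np.array(p["eye"]); return e+d*(z-e[2])/d[2]
                                                           ~^^^
IndexError: invalid index to scalar variable.
```

```bash
sed -i 's/return np.array(p\["rotation"\])@/return Rotation.from_euler("xyz",p["rotation"]).as_matrix()@/; 1i from scipy.spatial.transform import Rotation' h.py
python3 - <<'E'
from h import *
t=eyes.snapshot("top"); s=eyes.snapshot("scene")
save(t,"top0")
for n in ["rack","tray"]+[a+"_"+c for a in("seat","barrel") for c in("red","blue","white","green")]:
    z={"r":0,"t":0,"s":.014,"b":.018}[n[0]]
    for nm,p in(("top",t),("scene",s)):
        for m in models.tip_of(p,n)[:2]: print(n,nm,np.round(m["xy"],1),round(m["confidence"],2),np.round(at(p,m["xy"],z),4))
for n in ("rack","tray"):
    m=models.masks_of(t,n)
    if m: print(n,m[0]["confidence"],cv2.minAreaRect(np.argwhere(m[0]["mask"])[:,::-1].astype(np.float32)))
E
```

```text
rack top [166.8 207.1] 0.74 [0.5276 0.1767 0.    ]
rack top [173.8 193.9] 0.4 [0.5596 0.1602 0.    ]
rack scene [357.5 247.6] 0.78 [0.5372 0.1799 0.    ]
tray top [314.2 186.3] 0.76 [ 0.5753 -0.1816  0.    ]
tray top [171.3 192.7] 0.7 [0.5626 0.1663 0.    ]
tray scene [208.3 183.3] 0.76 [ 0.5748 -0.1693  0.    ]
tray scene [317.6 250.6] 0.73 [0.589  0.1324 0.    ]
seat_red top [170.7 193.8] 0.53 [0.5584 0.1646 0.014 ]
seat_red top [311.1 191.4] 0.3 [ 0.5613 -0.1717  0.014 ]
seat_red scene [376.7 240.2] 0.54 [0.5136 0.201  0.014 ]
seat_red scene [346.5 245. ] 0.47 [0.558  0.1685 0.014 ]
seat_blue top [144.  234.1] 0.65 [0.463  0.2265 0.014 ]
seat_blue scene [403.5 230.5] 0.47 [0.4595 0.2247 0.014 ]
seat_white top [172.7 192. ] 0.44 [0.5627 0.1599 0.014 ]
seat_white top [157.1 216.8] 0.42 [0.5036 0.1962 0.014 ]
seat_green top [178.6 171.6] 0.45 [0.612  0.1463 0.014 ]
seat_green scene [317.4 253.1] 0.73 [0.6065 0.1425 0.014 ]
seat_green scene [404.9 227.6] 0.61 [0.4504 0.2233 0.014 ]
barrel_red top [175.4 197.7] 0.67 [0.5485 0.1524 0.018 ]
barrel_red scene [344.7 240.8] 0.72 [0.5551 0.1627 0.018 ]
barrel_red scene [375.6 233.8] 0.49 [0.5044 0.1936 0.018 ]
barrel_blue top [146.8 239.4] 0.81 [0.4505 0.2184 0.018 ]
barrel_blue scene [406.9 226.7] 0.71 [0.4508 0.2262 0.018 ]
barrel_white top [174.4 193.8] 0.67 [0.5579 0.1549 0.018 ]
barrel_white top [157.7 215.9] 0.55 [0.5056 0.1937 0.018 ]
barrel_white scene [378.6 235.2] 0.86 [0.5043 0.1991 0.018 ]
barrel_green top [181.2 172.8] 0.67 [0.6084 0.1392 0.018 ]
barrel_green scene [317.  251.5] 0.73 [0.6074 0.1419 0.018 ]
rack 0.64 ((162.1358642578125, 211.44082641601562), (27.071714401245117, 111.72516632080078), 29.60445213317871)
tray 0.74 ((316.665283203125, 193.01341247558594), (110.85249328613281, 27.178585052490234), 51.03325653076172)
```

View pics/top0.png

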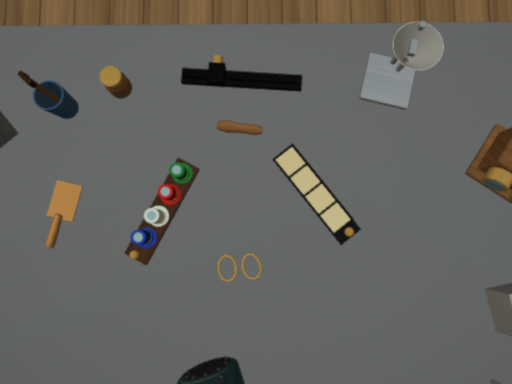

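Run:
```python
from h import *
t=eyes.snapshot("top"); c=t["color"]
hsv=cv2.cvtColor(c,cv2.COLOR_RGB2HSV)
for (u,v) in [(291,161),(139,238),(144,240),(157,216),(171,197),(183,176),(349,232),(134,254)]: print((u,v),hsv[v,u])
def comps(m,z,box,amin=15):
    n,_,st,ce=cv2.connectedComponentsWithStats(m.astype(np.uint8))
    for i in range(1,n):
        if st[i,4]>=amin and box[0]<ce[i][0]<box[2] and box[1]<ce[i][1]<box[3]: print("  ",st[i],np.round(ce[i],1),np.round(at(t,ce[i],z)[:2],4))
H,S,V=[hsv[...,i].astype(int) for i in range(3)]
print("cells"); comps((S<160)&(V>150)&(H>15)&(H<35),.004,(265,140,365,250))
print("glass"); comps((H>75)&(H<105)&(V>120)&(S<140)&(S>20),.076,(120,155,200,265),8)
print("knobs"); comps((H>8)&(H<22)&(S>150)&(V>130),.03,(120,155,365,265),8)
cv2.imwrite("pics/crop0.png",np.hstack([cv2.resize(c[150:270,115:210],None,fx=4,fy=4,interpolation=cv2.INTER_CUBIC),cv2.resize(c[140:260,265:365],None,fx=4,fy=4,interpolation=cv2.INTER_CUBIC)])[:,:,::-1])
```

```text
(291, 161) [ 24  81 194]
(139, 238) [ 87  44 167]
(144, 240) [112 205 123]
(157, 216) [ 53  15 201]
(171, 197) [  0 233  70]
(183, 176) [ 67 199  41]
(349, 232) [ 20 149 159]
(134, 254) [ 20 153 158]
cells
   [276 148  29  27 420] [289.9 161.1] [ 0.6374 -0.1231]
   [291 166  28  28 425] [304.7 179.6] [ 0.5913 -0.1582]
   [306 184  29  29 434] [319.7 198.3] [ 0.5455 -0.1936]
   [321 203  29  29 440] [334.9 217.2] [ 0.4994 -0.229 ]
   [346 229   6   6  24] [348.7 231.2] [ 0.4655 -0.261 ]
glass
   [172 165   9   9  64] [176.2 169.2] [0.6071 0.1392]
   [161 188   8   7  47] [164.8 191. ] [0.558  0.1638]
   [147 211   9   9  69] [151. 215.] [0.5048 0.1936]
   [134 233   9   9  63] [137.7 236.8] [0.457 0.222]
knobs
   [345 228   8   7  38] [348.8 231.1] [ 0.4658 -0.2549]
   [130 251   7   8  35] [133.1 254.3] [0.4167 0.246 ]
```

View pics/crop0.png

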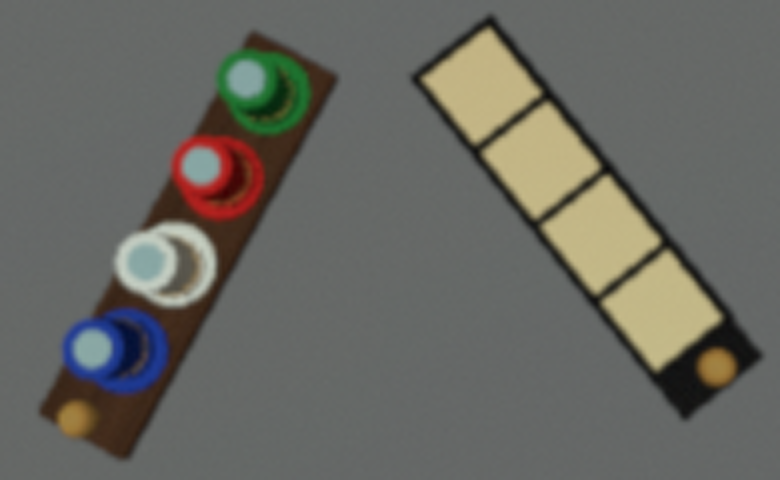

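```bash
cat >> h.py <<'E'
R0=Rotation.from_euler
def plan(wps,step=45,turn=.16,start=None,dz=0):
    """wps: list of (x,y,z TCP,yaw,grip[,step]); prints rounded rows"""
    o=robot.get_obs()
    p,R=(np.array(o["tool_pos"])*1000,R0("xyz",o["ee_rot"])) if start is None else (np.array(start[:3])*1000,R0("xyz",[np.pi,0,start[3]]))
    out=[]; 
    yaw=R.as_euler("xyz")[2]
    for w in wps:
        q=np.array(w[:3])*1000; st=w[5] if len(w)>5 else step
        dy=w[3]-yaw if abs(w[3]-yaw)<1e-6 else w[3]-yaw
        dy=(dy+np.pi)%(2*np.pi)-np.pi
        n=max(1,int(np.ceil(max(np.linalg.norm(q-p)/st,abs(dy)/turn))))
        p0,y0=p.copy(),yaw
        for i in range(1,n+1):
            Rt=R0("xyz",[np.pi,0,y0+dy*i/n]); pt=p0+(q-p0)*i/n
            s=np.round(R.inv().apply(pt-p)).astype(int); r=np.round((R.inv()*Rt).as_rotvec(),2)
            out.append([int(a) for a in s]+[float(a)+0. for a in r]+[w[4]])
            p=p+R.apply(s); R=R*Rotation.from_rotvec(r)
        yaw=R.as_euler("xyz")[2]
    print(len(out),"rows; end",np.round(p),np.round(R.as_euler("xyz"),3)); print(str(out).replace(" ",""))
E
python3 - <<'E'
from h import *
plan([(.531,.180,.38,2.64,94)],step=50)
E
```

```text
16 rows; end [531. 180. 380.] [-3.141  0.     2.644]
[[35,-32,2,0.0,0.0,-0.14,94],[39,-27,1,0.0,0.0,-0.14,94],[42,-21,2,0.0,0.0,-0.14,94],[45,-15,1,0.0,0.0,-0.14,94],[47,-8,2,0.0,0.0,-0.14,94],[48,-2,1,0.0,0.0,-0.14,94],[47,4,2,0.0,0.0,-0.14,94],[46,11,1,0.0,0.0,-0.14,94],[44,18,2,0.0,0.0,-0.14,94],[41,23,1,0.0,0.0,-0.14,94],[37,29,2,0.0,0.0,-0.14,94],[34,34,1,0.0,0.0,-0.14,94],[27,39,2,0.0,0.0,-0.15,94],[23,42,2,0.0,0.0,-0.14,94],[16,44,1,0.0,0.0,-0.14,94],[9,47,2,0.0,0.0,-0.14,94]]
```

Emit:
step_arm(
  commands=[
    [[35, -32, 2, 0.0, 0.0, -0.14, 94], [39, -27, 1, 0.0, 0.0, -0.14, 94], [42, -21, 2, 0.0, 0.0, -0.14, 94], [45, -15, 1, 0.0, 0.0, -0.14, 94], [47, -8, 2, 0.0, 0.0, -0.14, 94], [48, -2, 1, 0.0, 0.0, -0.14, 94], [47, 4, 2, 0.0, 0.0, -0.14, 94], [46, 11, 1, 0.0, 0.0, -0.14, 94], [44, 18, 2, 0.0, 0.0, -0.14, 94], [41, 23, 1, 0.0, 0.0, -0.14, 94], [37, 29, 2, 0.0, 0.0, -0.14, 94], [34, 34, 1, 0.0, 0.0, -0.14, 94], [27, 39, 2, 0.0, 0.0, -0.15, 94], [23, 42, 2, 0.0, 0.0, -0.14, 94], [16, 44, 1, 0.0, 0.0, -0.14, 94], [9, 47, 2, 0.0, 0.0, -0.14, 94], [0, 0, 0, 0, 0, 0, 94], [0, 0, 0, 0, 0, 0, 94]],
  ],
)

```text
time: 3.65
tool_pos: [0.5311, 0.18, 0.3795]
ee_rot: [-3.141, -0.0, 2.643]
wrist_force: [-1.0, 0.6, 0.2]
width: 0.0942
finger_force: 0.0
```

```bash
cat >> h.py <<'E'
def wrist():
    o=robot.get_obs(); p=eyes.snapshot("wrist")
    T=np.eye(4); T[:3,:3]=R0("xyz",o["ee_rot"]).as_matrix(); T[:3,3]=o["tool_pos"]
    C=T@np.array(p["tool_from_camera"])
    p["eye"]=C[:3,3]; p["rotation"]=Rotation.from_matrix(C[:3,:3]).as_euler("xyz"); return p
E
python3 - <<'E'
from h import *
o=robot.get_obs(); print(o["time"],o["tool_pos"],o["ee_rot"],np.round(o["joint_positions"],2))
p=wrist(); save(p,"w1"); print([k for k in p],p["eye"],p["camera_matrix"])
for c in("blue","white","red","green"):
    for m in models.masks_of(p,"barrel_"+c)[:2]: print(c,"mask",np.round(m["xy"]),round(m["confidence"],2))
    for m in models.tip_of(p,"barrel_"+c)[:2]: print(c,np.round(m["xy"]),round(m["confidence"],2),np.round(at(p,m["xy"],.018),4))
E
```

```text
3.65 [0.53108797 0.17998753 0.37947774] [-3.14053697e+00 -1.38055553e-04  2.64308648e+00] [ 0.23  0.12  1.39 -0.    1.64 -0.85]
['color', 'camera_matrix', 'tool_from_camera', 'shot', 'eye', 'rotation'] [0.4575622  0.21917219 0.35892095] [[317.93439857   0.         258.08992605]
 [  0.         317.93439857 189.44600906]
 [  0.           0.           1.        ]]
blue mask [262.  93.] 0.65
blue mask [263. 116.] 0.49
blue [264.  96.] 0.9 [0.4612 0.2228 0.018 ]
white mask [261. 154.] 0.82
white mask [262.  96.] 0.66
white [260. 148.] 0.8 [0.5064 0.1942 0.018 ]
red mask [261. 213.] 0.58
red mask [271. 134.] 0.21
red [259. 200.] 0.93 [0.558  0.1654 0.018 ]
green mask [261. 258.] 0.64
green [260. 244.] 0.81 [0.6067 0.1397 0.018 ]
```

View pics/w1.png

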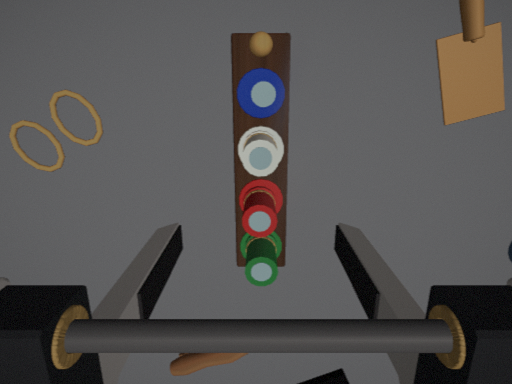

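Run:
```python
from h import *
p=wrist(); hsv=cv2.cvtColor(p["color"],cv2.COLOR_RGB2HSV).astype(int); H,S,V=[hsv[...,i] for i in range(3)]
for uv in [(263,94),(261,157),(260,222),(262,272)]: print(hsv[uv[1],uv[0]])
m=((H>75)&(H<105)&(V>110)&(S>20)&(S<140)).astype(np.uint8)
n,_,st,ce=cv2.connectedComponentsWithStats(m)
for i in range(1,n):
    if st[i,4]>60 and 230<ce[i][0]<300: print(st[i],np.round(ce[i],1),np.round(at(p,ce[i],.076)[:2],4))
plan([(.459,.2222,.33,2.64,94),(.459,.2222,.233,2.64,94,25)])
```

```text
[ 93  34 149]
[ 92  35 146]
[ 92  35 147]
[ 91  37 145]
[251  81  24  26 482] [262.6  93.4] [0.4588 0.2225]
[249 147  22  22 395] [259.7 157.5] [0.5064 0.1939]
[249 211  20  20 311] [258.8 220.5] [0.5597 0.1639]
[251 262  21  19 307] [260.7 271. ] [0.6086 0.1394]
7 rows; end [459. 223. 233.] [3.141 0.    2.643]
[[28,1,17,0.0,0.0,0.0,94],[28,1,16,0.0,0.0,0.0,94],[28,1,17,0.0,0.0,0.0,94],[0,0,24,0.0,0.0,0.0,94],[0,0,24,0.0,0.0,0.0,94],[0,0,25,0.0,0.0,0.0,94],[0,0,24,0.0,0.0,0.0,94]]
```

Emit:
step_arm(
  commands=[
    [[28, 1, 17, 0, 0, 0, 94], [28, 1, 16, 0, 0, 0, 94], [28, 1, 17, 0, 0, 0, 94], [0, 0, 24, 0, 0, 0, 94], [0, 0, 24, 0, 0, 0, 94], [0, 0, 25, 0, 0, 0, 94], [0, 0, 24, 0, 0, 0, 94], [0, 0, 0, 0, 0, 0, 60], [0, 0, 0, 0, 0, 0, 45], [0, 0, 0, 0, 0, 0, 25], [0, 0, 0, 0, 0, 0, 25], [0, 0, 0, 0, 0, 0, 25], [0, 0, 0, 0, 0, 0, 25]],
  ],
)

```text
time: 5.78
tool_pos: [0.4589, 0.223, 0.2328]
ee_rot: [3.141, 0.0, 2.644]
wrist_force: [-0.2, 0.1, -0.1]
width: 0.0375
finger_force: 0.0
```

Run:
```python
from h import *
o=robot.get_obs(); x,y,z=o["tool_pos"]
plan([(x,y,z+.09,2.64,25,30),(.637,-.123,z+.09,.654,25,45)])
```

```text
16 rows; end [ 637. -123.  323.] [ 3.141 -0.     0.654]
[[0,0,-30,0.0,0.0,0.0,25],[0,0,-30,0.0,0.0,0.0,25],[0,0,-30,0.0,0.0,0.0,25],[-25,-17,0,0.0,0.0,0.15,25],[-27,-13,0,0.0,0.0,0.16,25],[-28,-8,0,0.0,0.0,0.15,25],[-30,-4,0,0.0,0.0,0.15,25],[-30,0,0,0.0,0.0,0.16,25],[-30,5,0,0.0,0.0,0.15,25],[-28,10,0,0.0,0.0,0.15,25],[-27,13,0,0.0,0.0,0.15,25],[-24,18,0,0.0,0.0,0.16,25],[-21,21,0,0.0,0.0,0.15,25],[-18,24,0,0.0,0.0,0.15,25],[-14,26,0,0.0,0.0,0.16,25],[-10,29,0,0.0,0.0,0.15,25]]
```

Width is 37.5 mm and still closing; I'll finish the grip before lifting.

Emit:
step_arm(
  commands=[
    [[0, 0, 0, 0, 0, 0, 25], [0, 0, 0, 0, 0, 0, 25], [0, 0, 0, 0, 0, 0, 25]],
  ],
)

```text
time: 6.15
tool_pos: [0.4589, 0.223, 0.2328]
ee_rot: [3.141, 0.0, 2.644]
wrist_force: [0.4, 1.0, 2.0]
width: 0.0341
finger_force: 30.0
```

Emit:
step_arm(
  commands=[
    [[0, 0, -15, 0, 0, 0, 25], [0, 0, -25, 0, 0, 0, 25], [0, 0, -30, 0, 0, 0, 25], [0, 0, -20, 0, 0, 0, 25], [-25, -17, 0, 0, 0, 0.15, 25], [-27, -13, 0, 0, 0, 0.16, 25], [-28, -8, 0, 0, 0, 0.15, 25], [-30, -4, 0, 0, 0, 0.15, 25], [-30, 0, 0, 0, 0, 0.16, 25], [-30, 5, 0, 0, 0, 0.15, 25], [-28, 10, 0, 0, 0, 0.15, 25], [-27, 13, 0, 0, 0, 0.15, 25], [-24, 18, 0, 0, 0, 0.16, 25], [-21, 21, 0, 0, 0, 0.15, 25], [-18, 24, 0, 0, 0, 0.15, 25], [-14, 26, 0, 0, 0, 0.16, 25], [-10, 29, 0, 0, 0, 0.15, 25], [0, 0, 0, 0, 0, 0, 25], [0, 0, 0, 0, 0, 0, 25]],
  ],
)

```text
time: 8.52
tool_pos: [0.637, -0.1229, 0.3229]
ee_rot: [-3.141, -0.0, 0.655]
wrist_force: [-1.0, -0.6, -1.2]
width: 0.0336
finger_force: 30.0
```

Run:
```python
from h import *
o=robot.get_obs(); print(np.round(o["joint_positions"],2))
p=wrist(); save(p,"w2")
hsv=cv2.cvtColor(p["color"],cv2.COLOR_RGB2HSV).astype(int); H,S,V=[hsv[...,i] for i in range(3)]
n,_,st,ce=cv2.connectedComponentsWithStats(((S<160)&(V>120)&(H>15)&(H<35)&(S>50)).astype(np.uint8))
for i in range(1,n):
    if st[i,4]>300: print(st[i],np.round(ce[i],1),np.round(at(p,ce[i],.004)[:2],4))
```

```text
[-0.28  0.33  1.24  0.    1.57  0.64]
[ 232  156   55   51 2544] [259.4 179. ] [ 0.6417 -0.1217]
[ 28 281  44  38 425] [ 49.3 296.8] [ 0.3968 -0.021 ]
```

View pics/w2.png

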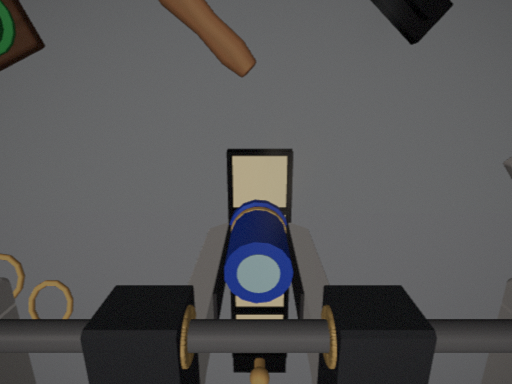

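Emit:
step_arm(
  commands=[
    [[1, 0, 30, 0, 0, 0, 25], [0, 0, 30, 0, 0, 0, 25], [0, 0, 20, 0, 0, 0, 25], [0, 0, 12, 0, 0, 0, 25], [0, 0, 6, 0, 0, 0, 25], [0, 0, 3, 0, 0, 0, 25], [0, 0, 2, 0, 0, 0, 25], [0, 0, 0, 0, 0, 0, 25], [0, 0, 0, 0, 0, 0, 25]],
  ],
)

```text
time: 9.7
tool_pos: [0.6381, -0.1229, 0.2202]
ee_rot: [3.141, -0.0, 0.654]
wrist_force: [-0.2, 0.1, -0.9]
width: 0.0334
finger_force: 30.0
```

Weight still on the fingers, so about 1 mm above the floor. Down 1 mm, release, rise, return toward white.

Emit:
step_arm(
  commands=[
    [[0, 0, 1, 0, 0, 0, 25], [0, 0, 0, 0, 0, 0, 25], [0, 0, 0, 0, 0, 0, 38], [0, 0, 0, 0, 0, 0, 45], [0, 0, 0, 0, 0, 0, 65], [0, 0, 0, 0, 0, 0, 65], [0, 0, 0, 0, 0, 0, 65], [0, 0, -20, 0, 0, 0, 65], [0, 0, -40, 0, 0, 0, 65], [0, 0, -40, 0, 0, 0, 65]],
  ],
)

```text
time: 10.95
tool_pos: [0.6379, -0.1227, 0.3213]
ee_rot: [3.141, -0.001, 0.654]
wrist_force: [1.2, -1.2, 0.1]
width: 0.0648
finger_force: 0.0
```

Run:
```python
from h import *
p=wrist(); save(p,"w3"); t=eyes.snapshot("top")
for m in models.tip_of(t,"barrel_blue")[:2]: print("top",m["xy"],m["confidence"],at(t,m["xy"],.004))
for m in models.tip_of(p,"barrel_blue")[:2]: print("wrist",m["xy"],m["confidence"],at(p,m["xy"],.004))
plan([(.5055,.1938,.323,2.64,65,45),(.5055,.1938,.233,2.64,65,30)])
```

```text
wrist [261.1, 183.8] 0.56 [ 0.64074172 -0.12577759  0.004     ]
17 rows; end [505. 194. 233.] [3.141 0.004 2.644]
[[7,-26,0,0.0,0.0,-0.15,65],[10,-24,0,0.0,0.0,-0.16,65],[14,-22,-1,0.0,0.0,-0.15,65],[18,-20,0,0.0,0.0,-0.15,65],[20,-17,0,0.0,0.0,-0.15,65],[22,-14,0,0.0,0.0,-0.16,65],[25,-10,-1,0.0,0.0,-0.15,65],[25,-7,0,0.0,0.0,-0.15,65],[26,-2,0,0.0,0.0,-0.16,65],[27,2,0,0.0,0.0,-0.15,65],[26,6,0,0.0,0.0,-0.15,65],[24,9,-1,0.0,0.0,-0.15,65],[23,13,0,0.0,0.0,-0.16,65],[0,0,23,0.0,0.0,0.0,65],[0,0,22,0.0,0.0,0.0,65],[0,0,23,0.0,0.0,0.0,65],[1,0,22,0.0,0.0,0.0,65]]
```

View pics/w3.png

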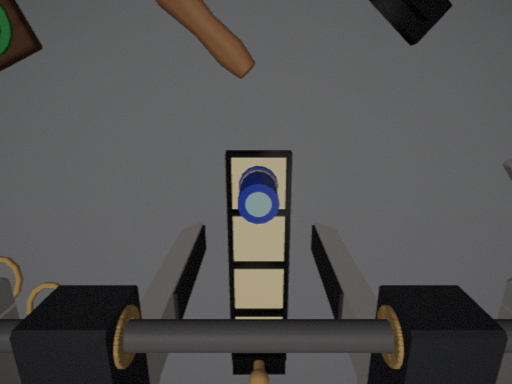

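Emit:
step_arm(
  commands=[
    [[7, -26, 0, 0, 0, -0.15, 65], [10, -24, 0, 0, 0, -0.16, 65], [14, -22, -1, 0, 0, -0.15, 65], [18, -20, 0, 0, 0, -0.15, 65], [20, -17, 0, 0, 0, -0.15, 65], [22, -14, 0, 0, 0, -0.16, 65], [25, -10, -1, 0, 0, -0.15, 65], [25, -7, 0, 0, 0, -0.15, 65], [26, -2, 0, 0, 0, -0.16, 65], [27, 2, 0, 0, 0, -0.15, 65], [26, 6, 0, 0, 0, -0.15, 65], [24, 9, -1, 0, 0, -0.15, 65], [23, 13, 0, 0, 0, -0.16, 65], [0, 0, 0, 0, 0, 0, 65], [0, 0, 0, 0, 0, 0, 65]],
  ],
)

```text
time: 13.02
tool_pos: [0.5056, 0.1932, 0.3206]
ee_rot: [-3.14, -0.001, 2.642]
wrist_force: [-0.7, 0.3, -0.3]
width: 0.065
finger_force: 0.0
```

Run:
```python
from h import *
plan([(.5055,.1938,.233,2.64,65,30)])
print("then"); a=(.5055,.1938)
plan([(.591,-.158,.323,.654,25,45)],start=(*a,.323,2.643))
```

```text
3 rows; end [506. 194. 233.] [-3.140e+00 -1.000e-03  2.642e+00]
[[0,0,29,0.0,0.0,0.0,65],[0,0,29,0.0,0.0,0.0,65],[0,1,30,0.0,0.0,0.0,65]]
then
13 rows; end [ 591. -158.  323.] [3.142 0.    0.653]
[[-19,-21,0,0.0,0.0,0.15,25],[-21,-17,0,0.0,0.0,0.16,25],[-24,-14,0,0.0,0.0,0.15,25],[-26,-10,0,0.0,0.0,0.15,25],[-28,-6,0,0.0,0.0,0.16,25],[-27,-2,0,0.0,0.0,0.15,25],[-28,2,0,0.0,0.0,0.15,25],[-27,7,0,0.0,0.0,0.15,25],[-26,10,0,0.0,0.0,0.16,25],[-24,15,0,0.0,0.0,0.15,25],[-21,18,0,0.0,0.0,0.15,25],[-19,20,0,0.0,0.0,0.16,25],[-15,24,0,0.0,0.0,0.15,25]]
```

Emit:
step_arm(
  commands=[
    [[0, 1, 29, 0, 0, 0, 65], [0, 0, 29, 0, 0, 0, 65], [0, 0, 20, 0, 0, 0, 65], [0, 0, 10, 0, 0, 0, 65], [0, 0, 0, 0, 0, 0, 45], [0, 0, 0, 0, 0, 0, 30], [0, 0, 0, 0, 0, 0, 25], [0, 0, 0, 0, 0, 0, 25], [0, 0, 0, 0, 0, 0, 25], [0, 0, 0, 0, 0, 0, 25], [0, 0, 0, 0, 0, 0, 25], [0, 0, 0, 0, 0, 0, 25]],
  ],
)

```text
time: 14.52
tool_pos: [0.5064, 0.1947, 0.2347]
ee_rot: [3.14, 0.001, 2.644]
wrist_force: [-0.6, 0.3, 5.0]
width: 0.0334
finger_force: 30.0
```

Emit:
step_arm(
  commands=[
    [[0, 0, -15, 0, 0, 0, 25], [0, 0, -25, 0, 0, 0, 25], [0, 0, -30, 0, 0, 0, 25], [0, 0, -20, 0, 0, 0, 25], [-19, -21, 0, 0, 0, 0.15, 25], [-21, -17, 0, 0, 0, 0.16, 25], [-24, -14, 0, 0, 0, 0.15, 25], [-26, -10, 0, 0, 0, 0.15, 25], [-28, -6, 0, 0, 0, 0.16, 25], [-27, -2, 0, 0, 0, 0.15, 25], [-28, 2, 0, 0, 0, 0.15, 25], [-27, 7, 0, 0, 0, 0.15, 25], [-26, 10, 0, 0, 0, 0.16, 25], [-24, 15, 0, 0, 0, 0.15, 25], [-21, 18, 0, 0, 0, 0.15, 25], [-19, 20, 0, 0, 0, 0.16, 25], [-15, 24, 0, 0, 0, 0.15, 25], [0, 0, 0, 0, 0, 0, 25], [0, 0, 0, 0, 0, 0, 25]],
  ],
)

```text
time: 16.9
tool_pos: [0.5913, -0.1571, 0.3233]
ee_rot: [-3.14, 0.0, 0.655]
wrist_force: [0.0, 0.6, -1.2]
width: 0.0338
finger_force: 30.0
```

Run:
```python
from h import *
for i in range(3):
    o=robot.get_obs(); print(o["tool_pos"],o["ee_rot"])
    p=wrist()
save(p,"w4")
plan([(.592,-.1575,.2215,.654,25,30)])
```

```text
[ 0.59134279 -0.15707901  0.32332164] [-3.14000886e+00  3.47463053e-04  6.55319808e-01]
[ 0.59136703 -0.15677716  0.32348603] [-3.14047510e+00  1.99771004e-04  6.55577699e-01]
[ 0.59140715 -0.1566105   0.32360542] [-3.14083045e+00  1.24702659e-04  6.55695148e-01]
4 rows; end [ 592. -157.  222.] [-3.141  0.     0.656]
[[0,0,26,0.0,0.0,0.0,25],[0,1,25,0.0,0.0,0.0,25],[0,0,26,0.0,0.0,0.0,25],[0,0,25,0.0,0.0,0.0,25]]
```

View pics/w4.png

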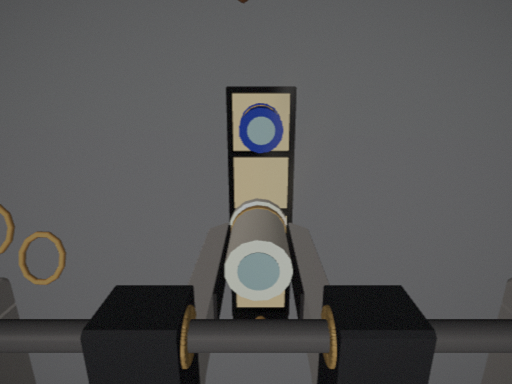

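Emit:
step_arm(
  commands=[
    [[0, 1, 30, 0, 0, 0, 25], [0, 0, 30, 0, 0, 0, 25], [0, 0, 20, 0, 0, 0, 25], [0, 0, 12, 0, 0, 0, 25], [0, 0, 6, 0, 0, 0, 25], [0, 0, 3, 0, 0, 0, 25], [0, 0, 1, 0, 0, 0, 25], [0, 0, 0, 0, 0, 0, 25], [0, 0, 0, 0, 0, 0, 25]],
  ],
)

```text
time: 18.18
tool_pos: [0.5923, -0.1585, 0.2222]
ee_rot: [3.141, -0.0, 0.654]
wrist_force: [0.5, -0.2, -0.6]
width: 0.0336
finger_force: 30.0
```

Emit:
step_arm(
  commands=[
    [[0, 0, 1, 0, 0, 0, 25], [0, 0, 1, 0, 0, 0, 25], [0, 0, 0, 0, 0, 0, 25]],
  ],
)

```text
time: 18.55
tool_pos: [0.5923, -0.1584, 0.2206]
ee_rot: [3.141, -0.0, 0.654]
wrist_force: [-1.0, 0.3, 3.2]
width: 0.0334
finger_force: 30.0
```

Floor contact (light push). Release, rise, and head for red.

Run:
```python
from h import *
plan([(.559,.164,.321,2.64,65,45)],start=(.5923,-.1584,.3206,.654))
plan([(.545,-.1935,.323,.654,25,45)],start=(.559,.164,.323,2.643))
```

```text
13 rows; end [559. 164. 321.] [3.142 0.    2.644]
[[13,-21,0,0.0,0.0,-0.15,65],[16,-19,0,0.0,0.0,-0.16,65],[19,-16,0,0.0,0.0,-0.15,65],[21,-14,0,0.0,0.0,-0.15,65],[23,-10,0,0.0,0.0,-0.15,65],[24,-6,0,0.0,0.0,-0.16,65],[25,-2,0,0.0,0.0,-0.15,65],[25,1,0,0.0,0.0,-0.15,65],[24,5,0,0.0,0.0,-0.15,65],[24,8,0,0.0,0.0,-0.16,65],[22,13,0,0.0,0.0,-0.15,65],[19,15,0,0.0,0.0,-0.15,65],[18,18,0,0.0,0.0,-0.16,65]]
13 rows; end [ 545. -193.  323.] [3.142 0.    0.653]
[[-12,-25,0,0.0,0.0,0.15,25],[-16,-22,0,0.0,0.0,0.16,25],[-19,-20,0,0.0,0.0,0.15,25],[-22,-17,0,0.0,0.0,0.15,25],[-24,-13,0,0.0,0.0,0.16,25],[-26,-9,0,0.0,0.0,0.15,25],[-27,-5,0,0.0,0.0,0.15,25],[-28,-1,0,0.0,0.0,0.15,25],[-27,2,0,0.0,0.0,0.16,25],[-26,8,0,0.0,0.0,0.15,25],[-26,11,0,0.0,0.0,0.15,25],[-23,15,0,0.0,0.0,0.16,25],[-20,18,0,0.0,0.0,0.15,25]]
```

Emit:
step_arm(
  commands=[
    [[0, 0, 0, 0, 0, 0, 38], [0, 0, 0, 0, 0, 0, 45], [0, 0, 0, 0, 0, 0, 65], [0, 0, 0, 0, 0, 0, 65], [0, 0, 0, 0, 0, 0, 65], [0, 0, -20, 0, 0, 0, 65], [0, 0, -40, 0, 0, 0, 65], [0, 0, -40, 0, 0, 0, 65]],
  ],
)

```text
time: 19.55
tool_pos: [0.5922, -0.1583, 0.3222]
ee_rot: [3.14, -0.001, 0.654]
wrist_force: [-0.4, 0.4, 0.1]
width: 0.065
finger_force: 0.0
```

Emit:
step_arm(
  commands=[
    [[13, -21, 0, 0, 0, -0.15, 65], [16, -19, 0, 0, 0, -0.16, 65], [19, -16, 0, 0, 0, -0.15, 65], [21, -14, 0, 0, 0, -0.15, 65], [23, -10, 0, 0, 0, -0.15, 65], [24, -6, 0, 0, 0, -0.16, 65], [25, -2, 0, 0, 0, -0.15, 65], [25, 1, 0, 0, 0, -0.15, 65], [24, 5, 0, 0, 0, -0.15, 65], [24, 8, 0, 0, 0, -0.16, 65], [22, 13, 0, 0, 0, -0.15, 65], [19, 15, 0, 0, 0, -0.15, 65], [18, 18, 0, 0, 0, -0.16, 65], [0, 0, 0, 0, 0, 0, 65], [0, 0, 0, 0, 0, 0, 65]],
  ],
)

```text
time: 21.42
tool_pos: [0.5588, 0.1639, 0.3206]
ee_rot: [3.141, 0.001, 2.641]
wrist_force: [0.9, -0.2, 0.2]
width: 0.065
finger_force: 0.0
```

Run:
```python
from h import *
t=eyes.snapshot("top"); cv2.imwrite("pics/t1.png",cv2.resize(t["color"][135:255,255:375],None,fx=4,fy=4,interpolation=cv2.INTER_CUBIC)[:,:,::-1])
for c in("blue","white"):
    for m in models.tip_of(t,"barrel_"+c)[:2]: print(c,m["xy"],m["confidence"],at(t,m["xy"],.004))
plan([(.559,.164,.2335,2.64,65,30)])
```

```text
blue [293.0, 164.1] 0.57 [ 0.62979659 -0.13054147  0.004     ]
white [304.6, 178.0] 0.61 [ 0.59529616 -0.15811618  0.004     ]
3 rows; end [559. 164. 234.] [-3.142  0.     2.641]
[[0,0,29,0.0,0.0,0.0,65],[0,0,29,0.0,0.0,0.0,65],[0,1,28,0.0,0.0,0.0,65]]
```

View pics/t1.png

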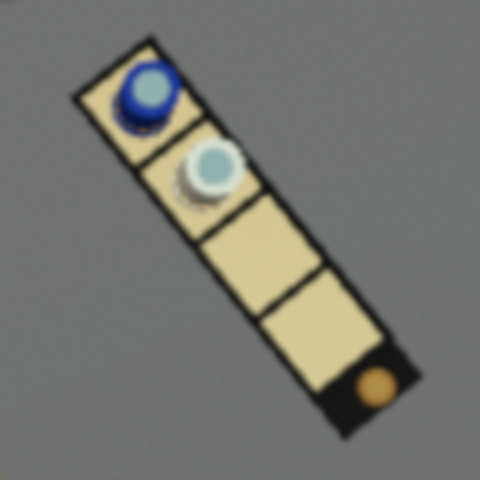

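Emit:
step_arm(
  commands=[
    [[0, 0, 29, 0, 0, 0, 65], [0, 0, 29, 0, 0, 0, 65], [0, 0, 20, 0, 0, 0, 65], [0, 0, 9, 0, 0, 0, 65], [0, 0, 0, 0, 0, 0, 45], [0, 0, 0, 0, 0, 0, 30], [0, 0, 0, 0, 0, 0, 25], [0, 0, 0, 0, 0, 0, 25], [0, 0, 0, 0, 0, 0, 25], [0, 0, 0, 0, 0, 0, 25], [0, 0, 0, 0, 0, 0, 25], [0, 0, 0, 0, 0, 0, 25]],
  ],
)

```text
time: 23.08
tool_pos: [0.559, 0.1646, 0.2337]
ee_rot: [3.14, 0.002, 2.644]
wrist_force: [0.1, 1.2, 5.3]
width: 0.0336
finger_force: 30.0
```

Emit:
step_arm(
  commands=[
    [[0, 0, -15, 0, 0, 0, 25], [0, 0, -25, 0, 0, 0, 25], [0, 0, -30, 0, 0, 0, 25], [0, 0, -20, 0, 0, 0, 25], [-12, -25, 0, 0, 0, 0.15, 25], [-16, -22, 0, 0, 0, 0.16, 25], [-19, -20, 0, 0, 0, 0.15, 25], [-22, -17, 0, 0, 0, 0.15, 25], [-24, -13, 0, 0, 0, 0.16, 25], [-26, -9, 0, 0, 0, 0.15, 25], [-27, -5, 0, 0, 0, 0.15, 25], [-28, -1, 0, 0, 0, 0.15, 25], [-27, 2, 0, 0, 0, 0.16, 25], [-26, 8, 0, 0, 0, 0.15, 25], [-26, 11, 0, 0, 0, 0.15, 25], [-23, 15, 0, 0, 0, 0.16, 25], [-20, 18, 0, 0, 0, 0.15, 25], [0, 0, 0, 0, 0, 0, 25], [0, 0, 0, 0, 0, 0, 25]],
  ],
)

```text
time: 25.45
tool_pos: [0.545, -0.1923, 0.3224]
ee_rot: [-3.14, 0.0, 0.655]
wrist_force: [0.3, 0.3, -0.8]
width: 0.0335
finger_force: 30.0
```

Run:
```python
from h import *
plan([(.546,-.193,.2215,.654,25,30)])
plan([(.608,.1393,.321,2.64,65,45)],start=(.546,-.193,.3206,.654))
plan([(.4995,-.2285,.323,.654,25,45)],start=(.608,.1393,.323,2.643))
```

```text
4 rows; end [ 546. -193.  221.] [-3.14   0.     0.655]
[[0,0,25,0.0,0.0,0.0,25],[0,1,25,0.0,0.0,0.0,25],[0,0,26,0.0,0.0,0.0,25],[0,0,25,0.0,0.0,0.0,25]]
13 rows; end [608. 139. 321.] [3.142 0.    2.644]
[[19,-17,0,0.0,0.0,-0.15,65],[22,-15,0,0.0,0.0,-0.16,65],[24,-10,0,0.0,0.0,-0.15,65],[25,-7,0,0.0,0.0,-0.15,65],[26,-3,0,0.0,0.0,-0.15,65],[26,0,0,0.0,0.0,-0.16,65],[25,5,0,0.0,0.0,-0.15,65],[25,9,0,0.0,0.0,-0.15,65],[23,12,0,0.0,0.0,-0.15,65],[21,15,0,0.0,0.0,-0.16,65],[18,19,0,0.0,0.0,-0.15,65],[15,21,0,0.0,0.0,-0.15,65],[12,23,0,0.0,0.0,-0.16,65]]
13 rows; end [ 499. -229.  323.] [3.142 0.    0.653]
[[-6,-29,0,0.0,0.0,0.15,25],[-11,-27,0,0.0,0.0,0.16,25],[-14,-26,0,0.0,0.0,0.15,25],[-19,-23,0,0.0,0.0,0.15,25],[-21,-20,0,0.0,0.0,0.16,25],[-25,-17,0,0.0,0.0,0.15,25],[-27,-12,0,0.0,0.0,0.15,25],[-28,-9,0,0.0,0.0,0.15,25],[-29,-4,0,0.0,0.0,0.16,25],[-29,1,0,0.0,0.0,0.15,25],[-29,5,0,0.0,0.0,0.15,25],[-28,9,0,0.0,0.0,0.16,25],[-27,14,0,0.0,0.0,0.15,25]]
```

Emit:
step_arm(
  commands=[
    [[0, 1, 30, 0, 0, 0, 25], [0, 0, 30, 0, 0, 0, 25], [0, 0, 20, 0, 0, 0, 25], [0, 0, 12, 0, 0, 0, 25], [0, 0, 5, 0, 0, 0, 25], [0, 0, 2, 0, 0, 0, 25], [0, 0, 1, 0, 0, 0, 25], [0, 0, 1, 0, 0, 0, 25], [0, 0, 0, 0, 0, 0, 25], [0, 0, 0, 0, 0, 0, 25]],
  ],
)

```text
time: 26.7
tool_pos: [0.5458, -0.1936, 0.2219]
ee_rot: [3.141, -0.0, 0.654]
wrist_force: [-0.3, -0.0, -1.5]
width: 0.0339
finger_force: 30.0
```

Emit:
step_arm(
  commands=[
    [[0, 0, 1, 0, 0, 0, 25], [0, 0, 1, 0, 0, 0, 25], [0, 0, 0, 0, 0, 0, 25]],
  ],
)

```text
time: 27.08
tool_pos: [0.5458, -0.1936, 0.2197]
ee_rot: [3.141, 0.0, 0.654]
wrist_force: [-0.8, 0.1, 0.7]
width: 0.034
finger_force: 30.0
```

Emit:
step_arm(
  commands=[
    [[0, 0, 0, 0, 0, 0, 38], [0, 0, 0, 0, 0, 0, 45], [0, 0, 0, 0, 0, 0, 65], [0, 0, 0, 0, 0, 0, 65], [0, 0, 0, 0, 0, 0, 65], [0, 0, -20, 0, 0, 0, 65], [0, 0, -40, 0, 0, 0, 65], [0, 0, -40, 0, 0, 0, 65]],
  ],
)

```text
time: 28.08
tool_pos: [0.5456, -0.1935, 0.3203]
ee_rot: [-3.141, 0.001, 0.654]
wrist_force: [1.2, 0.3, -0.7]
width: 0.0649
finger_force: 0.0
```

Emit:
step_arm(
  commands=[
    [[19, -17, 0, 0, 0, -0.15, 65], [22, -15, 0, 0, 0, -0.16, 65], [24, -10, 0, 0, 0, -0.15, 65], [25, -7, 0, 0, 0, -0.15, 65], [26, -3, 0, 0, 0, -0.15, 65], [26, 0, 0, 0, 0, -0.16, 65], [25, 5, 0, 0, 0, -0.15, 65], [25, 9, 0, 0, 0, -0.15, 65], [23, 12, 0, 0, 0, -0.15, 65], [21, 15, 0, 0, 0, -0.16, 65], [18, 19, 0, 0, 0, -0.15, 65], [15, 21, 0, 0, 0, -0.15, 65], [12, 23, 0, 0, 0, -0.16, 65], [0, 0, 0, 0, 0, 0, 65], [0, 0, 0, 0, 0, 0, 65]],
  ],
)

```text
time: 29.95
tool_pos: [0.6076, 0.1381, 0.3195]
ee_rot: [-3.141, 0.0, 2.641]
wrist_force: [-0.2, 0.6, 0.9]
width: 0.0647
finger_force: 0.0
```

Run:
```python
from h import *
plan([(.608,.1393,.2335,2.64,65,30)])
```

```text
3 rows; end [608. 139. 234.] [-3.141  0.     2.641]
[[0,0,29,0.0,0.0,0.0,65],[0,1,28,0.0,0.0,0.0,65],[0,0,29,0.0,0.0,0.0,65]]
```

Emit:
step_arm(
  commands=[
    [[0, 1, 29, 0, 0, 0, 65], [0, 0, 29, 0, 0, 0, 65], [0, 0, 20, 0, 0, 0, 65], [0, 0, 8, 0, 0, 0, 65], [0, 0, 0, 0, 0, 0, 45], [0, 0, 0, 0, 0, 0, 30], [0, 0, 0, 0, 0, 0, 25], [0, 0, 0, 0, 0, 0, 25], [0, 0, 0, 0, 0, 0, 25], [0, 0, 0, 0, 0, 0, 25], [0, 0, 0, 0, 0, 0, 25], [0, 0, 0, 0, 0, 0, 25]],
  ],
)

```text
time: 31.45
tool_pos: [0.6085, 0.1397, 0.2347]
ee_rot: [3.14, 0.002, 2.644]
wrist_force: [-0.5, 1.0, 5.7]
width: 0.0336
finger_force: 30.0
```

Emit:
step_arm(
  commands=[
    [[0, 0, -15, 0, 0, 0, 25], [0, 0, -25, 0, 0, 0, 25], [0, 0, -30, 0, 0, 0, 25], [0, 0, -20, 0, 0, 0, 25], [-6, -29, 0, 0, 0, 0.15, 25], [-11, -27, 0, 0, 0, 0.16, 25], [-14, -26, 0, 0, 0, 0.15, 25], [-19, -23, 0, 0, 0, 0.15, 25], [-21, -20, 0, 0, 0, 0.16, 25], [-25, -17, 0, 0, 0, 0.15, 25], [-27, -12, 0, 0, 0, 0.15, 25], [-28, -9, 0, 0, 0, 0.15, 25], [-29, -4, 0, 0, 0, 0.16, 25], [-29, 1, 0, 0, 0, 0.15, 25], [-29, 5, 0, 0, 0, 0.15, 25], [-28, 9, 0, 0, 0, 0.16, 25], [-27, 14, 0, 0, 0, 0.15, 25], [0, 0, 0, 0, 0, 0, 25], [0, 0, 0, 0, 0, 0, 25], [0, 0, 0, 0, 0, 0, 25]],
  ],
)

```text
time: 33.95
tool_pos: [0.4998, -0.2277, 0.3236]
ee_rot: [-3.141, -0.0, 0.656]
wrist_force: [-0.8, -0.1, -0.7]
width: 0.0336
finger_force: 30.0
```

Run:
```python
from h import *
plan([(.5,-.2285,.2225,.654,25,30)])
```

```text
4 rows; end [ 500. -228.  223.] [-3.141 -0.     0.656]
[[0,0,25,0.0,0.0,0.0,25],[0,0,26,0.0,0.0,0.0,25],[0,1,25,0.0,0.0,0.0,25],[0,0,25,0.0,0.0,0.0,25]]
```

Emit:
step_arm(
  commands=[
    [[0, 0, 30, 0, 0, 0, 25], [0, 0, 30, 0, 0, 0, 25], [0, 0, 20, 0, 0, 0, 25], [0, 0, 12, 0, 0, 0, 25], [0, 0, 5, 0, 0, 0, 25], [0, 0, 3, 0, 0, 0, 25], [0, 0, 1, 0, 0, 0, 25], [0, 0, 1, 0, 0, 0, 25], [0, 0, 0, 0, 0, 0, 25], [0, 0, 0, 0, 0, 0, 25]],
  ],
)

```text
time: 35.2
tool_pos: [0.4996, -0.2286, 0.2219]
ee_rot: [3.141, -0.0, 0.654]
wrist_force: [-0.2, -0.2, -0.2]
width: 0.0333
finger_force: 30.0
```

Emit:
step_arm(
  commands=[
    [[0, 0, 1, 0, 0, 0, 25], [0, 0, 0, 0, 0, 0, 25]],
  ],
)

```text
time: 35.45
tool_pos: [0.4997, -0.2286, 0.2208]
ee_rot: [3.141, -0.0, 0.654]
wrist_force: [-0.1, 0.8, -0.5]
width: 0.0336
finger_force: 30.0
```

Emit:
step_arm(
  commands=[
    [[0, 0, 1, 0, 0, 0, 25], [0, 0, 0, 0, 0, 0, 25], [0, 0, 0, 0, 0, 0, 38], [0, 0, 0, 0, 0, 0, 45], [0, 0, 0, 0, 0, 0, 65], [0, 0, 0, 0, 0, 0, 65], [0, 0, 0, 0, 0, 0, 65], [0, 0, -20, 0, 0, 0, 65], [0, 0, -40, 0, 0, 0, 65], [0, 0, -40, 0, 0, 0, 65], [-40, 0, -10, 0, 0, 0, 65], [-50, 0, 0, 0, 0, 0, 65], [-50, 0, 0, 0, 0, 0, 65], [-40, 0, 0, 0, 0, 0, 65], [0, 0, 0, 0, 0, 0, 65], [0, 0, 0, 0, 0, 0, 65]],
  ],
)

```text
time: 37.45
tool_pos: [0.357, -0.3378, 0.3298]
ee_rot: [3.141, -0.001, 0.654]
wrist_force: [0.2, -0.1, 0.2]
width: 0.0652
finger_force: 0.0
```

Run:
```python
from h import *
t=eyes.snapshot("top"); a=cv2.resize(t["color"][135:255,255:375],None,fx=4,fy=4,interpolation=cv2.INTER_CUBIC)
cv2.imwrite("pics/t2.png",a[:,:,::-1])
hsv=cv2.cvtColor(t["color"],cv2.COLOR_RGB2HSV).astype(int); H,S,V=[hsv[...,i] for i in range(3)]
n,_,st,ce=cv2.connectedComponentsWithStats(((H>75)&(H<105)&(V>110)&(S>20)&(S<140)).astype(np.uint8))
M=np.array([.5684,-.17595]); u=np.array([.793,.609]); v=np.array([-.609,.793])
for i in range(1,n):
    if st[i,4]>20 and 265<ce[i][0]<365 and 140<ce[i][1]<250:
        d=at(t,ce[i],.062)[:2]-M; print(np.round([d@u,d@v],4))
```

```text
[ 0.0861 -0.    ]
[ 0.0283 -0.0002]
[-0.0312  0.0007]
[-0.0879  0.0002]
```

View pics/t2.png

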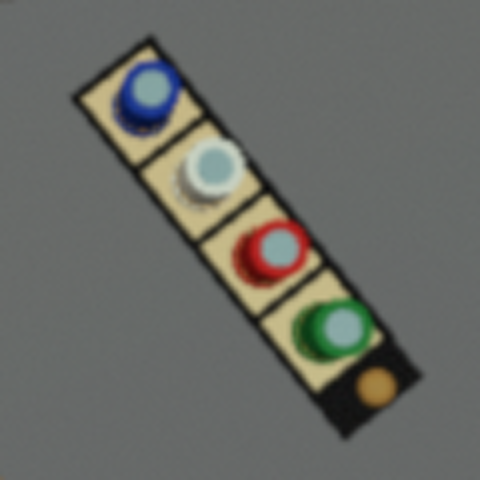

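All four barrels stand upright in their mirrored cells, within about 2 mm of the centres: green is next to the knob, then red, white and blue.

```bash
python3 -c "
from bench import robot
print(robot.close_job())"
```

```text
the job is handed in; nothing more can be done
None
```

I moved all four barrels into the tray in reverse order and handed the job in: from the tray's knob they stand green, red, white, blue, upright and released, within about 2 mm of their cell centres in the last top-camera picture (about 37 s used; no verdict was returned).

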